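# Clamp an injector with a hex key

### The job

Take the red hex key from the tool block, feel with a light touch for the hex socket hidden down in the round boss of the injector clamp and let the key drop fully into it without forcing it, then turn the screw clockwise, regripping as needed, until the yellow jaw is tight against the injector, and no harder. Leave the key standing fully seated in the screw, and leave the blue key, the coupling, the cup and the can where they are.

Things in the scene. Friction and masses are not known exactly. Their poses are not given: they have to be found in the camera images.
- red_key_grip (a point): Centre of the red square handle (28 x 28 mm, 50 mm tall) of the upright 17 mm hex key, about 0.2 kg, 100 mm long. z points up along the key, x and y are square to the handle's faces. In the tool block the handle rests on the block's top and the 50 mm below it stand in a loose 24 mm hole: lift it straight up by more than 50 mm.
- red_key_tip (a point): Lower end of the same key, on its axis, 75 mm below red_key_grip. From the tip up: 4 mm steel cone (radius 5.5 widening to 8.3 mm), 22 mm hex bar 17 mm across flats (19.6 mm over corners, flats facing the handle's x), 24 mm round shank of 16 mm, then the handle.
- clamp: Base plate of the injector clamp, fixed to the bench: 220 x 110 x 30 mm, origin at the centre of its underside, z up. On it a carriage (top 40 mm above the bench) bears the boss at x = -55 mm, the yellow jaw in the middle and the injector (165 mm high, 36 mm wide) at x = +50 mm. Within 75 mm of the boss's axis nothing is taller than the boss.
- boss_top (a point): Nominal centre of the boss's mouth, level with its top face, 70 mm above the bench; axes as the clamp's. The boss is a round steel collar, 61 mm outside, 45 mm bore, with a brass screw head inside. The tip is 6 mm below this point when on the head's face, 18 mm when the cone is in but the hex corners stand on the socket's edge, 26 mm when fully seated.
- cam_screw (a joint): Angle of the brass cam screw in rad, growing clockwise seen from above; it starts between 0 and 0.4 and ends at a firm stop at 3.6, where the jaw is tight. It turns stiffly (0.1 N m) and stays where it is left. The key has about 8 degrees of play either way in the socket; let go, it stands by itself, leaning a few degrees. The reading does not tell how the hex stands.
- jaw (a joint): Travel of the yellow jaw towards the injector in m, driven by the screw: 0.00306 per rad, tight at 0.011.
- tool_block: Black plastic block 80 x 170 x 60 mm, fixed, origin at the centre of its underside. Two key holes at y = -45 and +45 mm; the red key stands in one, the blue in the other.
- blue_key_grip (a point): Centre of the blue handle of a smaller (12 mm) hex key of the same build, standing beside it, handle top 110 mm above the bench. Leave alone.
- coupling_mid (a point): Centre of a loose brass and steel coupling standing upright, 39 mm wide, 50 mm tall. Leave alone.
- cup_mid (a point): Centre of a loose steel cup, 72 mm wide, 50 mm tall. Leave alone.
- can_mid (a point): Centre of a loose green can, 60 mm wide, 110 mm tall. Leave alone.
- bore_face (a point): Point on the nominal boss axis at the level of the screw head's flat face, 6 mm below boss_top. The carriage, with boss and screw, really stands up to 6.5 mm off along the clamp's x and along its y, and the hex stands at any angle: unmeasured, but fast under the key. In the head: a lead-in 8 mm deep, conical from 27 to 20.4 mm wide over 5 mm, then round, then a hex socket 18 mm across flats, 12 mm deep, flat floor.
There are look-alikes about, which are no part of the job. What is shaped like the part that bears red_key_grip but turquoise is not meant.

How it is judged (in metres and radians):
On the way, in this order (a step that is already met when the one before it is completed fails the run):
1. the red key is seated in the hex socket (tip at least 21 mm below the boss's mouth and within 14 mm of its axis) before the screw has been turned past 1 rad (z of red_key_tip in the frame of boss_top below -0.021 m and horizontal distance between red_key_tip and boss_top below 0.014 m and value of joint cam_screw below 1 rad), for 0.1 s.
2. the screw is at its stop (3.45 rad or more) with the key in it (value of joint cam_screw above 3.45 rad and z of red_key_tip in the frame of boss_top below -0.019 m), for 0.2 s.
At the end, for the whole second after the job is handed in: The screw stands at 3.45 rad or more (stop at 3.6), and the red key is let go, at rest, standing in the socket (tip 21 mm or more below the boss's mouth, within 14 mm of its axis, leaning less than 0.2 rad) (value of joint cam_screw above 3.45 rad and z of red_key_tip in the frame of boss_top below -0.021 m and horizontal distance between red_key_tip and boss_top below 0.014 m and angle between red_key_tip's own z axis and vertical below 0.2 rad and angular speed of red_key below 0.3 rad/s); the robot touches nothing.
It fails at once if before the key is down in the hex (tip less than 21 mm below the boss's mouth) it bears on the clamp with more than 35 N, all contacts added up (z of red_key_tip in the frame of boss_top above -0.021 m and contact force between red_key and clamp above 35 N).
It fails at once if the key or the robot pushes on the clamp with more than 120 N (all their contacts added up) (contact force between any of red_key, the fingers, the arm and clamp above 120 N).
It fails at once if the blue key, coupling, cup or can is moved by more than 20 mm (distance of any of blue_key_grip, coupling_mid, cup_mid, can_mid from where it was at the start of the episode above 0.02 m).
It also fails if it takes over 72 s, if anything falls off the work surface, if the arm or the gripper's body presses on something with over 40 N, if the wrist force passes 120 N, or if a joint passes its speed limit or range.

### The arm

A 6-joint arm with a two-finger parallel gripper is mounted at the origin on the work surface. World frame = base frame: x ahead of the robot, y to its left, z up, the work surface at z = 0. Lengths are in mm, angles in rad, forces in N, time in s.
With the tool pointing down it reaches from about 375 to 900 mm from the base axis. Payload 3.1 kg.
Tool frame: the origin (TCP) lies on the front face of the gripper's body, between the roots of the fingers; the fingertips stand 70 mm ahead of it and the grasp point (between the pads) lies 51 mm ahead of it; z points along the fingers, y is the direction in which the jaws open and shut (so a half turn about z gives the same grasp; the last joint's range is limited). The gripper opens to 87 mm and grips with 3 to 60 N. Pads are 19 mm wide; open, the fingers measure 117 mm over their backs; the gripper's body (75 mm by 190 mm) begins 51 mm behind the grasp point.
Start: joints at [1.038, 0.527, 1.433, -0, 1.181, -0.178], TCP at [216.499, 586.281, 292.248] pointing down, gripper open.
Joint ranges: [-3.08, 3.08], [-0.75, 2.2], [0.22, 2.44], [-1.43, 4.57], [0, 2.65], [-2.85, 2.85]. Speed limits (rad/s): [2.79, 2.79, 3.14, 3.14, 3.14, 3.14].

### API

Orientations are given as a rotation vector (axis times angle).
In Python, from bench import sense, get_image, hand_in gives the robot as it stands.
- The arm moves only by the shell command python3 -m jog 'ROWS'. ROWS is JSON, a list of rows, each a list of 7 numbers: the shift along the world's x, y, z in m, then the turn, a rotation vector about the world's x, y, z in rad, then the opening, from 0 (shut) to 1 (fully open). A call has 1 to 10 rows; each row shifts and turns the pose as measured when the row begins; what a row does not reach is not made up. A row lasts 1/8 s, in which the tool goes at most 62.5 mm and 10.7 degrees, less where a joint would pass 70% of its speed; a pose out of reach is approached as far as the arm can. A call with a gripper value outside its range is refused whole. The fingers move at their own pace and stop on an object; the grip force is fixed at half the most. Time passes only in rows, so rows that do not move let the fingers close. It gives the time, the measured TCP pose, the force and the opening at its end, in the units of the state.
- sense(): the state, without advancing time (a new reading comes with each control period).
- get_image(name): name is "side" or "top"; returns a dict with "pixels" (420x560x3 uint8, red, green, blue), "range_z" (420x560 float32, mm along the optical axis (not along the pixel's ray), 0 where there is no reading), "fx", "fy", "cx", "cy" (pixels), "D" ([k1, k2, p1, p2, k3] as OpenCV has them; the pictures are not rectified), "position" and "rotation" of the camera in the world. Camera axes: x right, y down, z forward; pixel columns grow to the right and rows downward; lengths in mm; the calibration is good to about 2 mm. A picture is of the moment at which its call begins.
- hand_in(): hands the job in, once; it reports no verdict.
The state is a dict: "time_s": time; "joint_positions": joint angles; "joint_velocities": joint speeds; "effort": joint torques, N m; "position": TCP position; "tool_rot": TCP orientation; "ft_force": force on the tool from outside, world axes, zero at the start; "wrist_torque": the same for the moment, N m; "opening": opening from 0.0 (shut) to 1.0 (fully open).
Only numpy, scipy, OpenCV 4.12 (cv2) and the standard library are available. Lean on these libraries where they do the work, as an engineer would, in place of code of your own. Each camera call takes 0.05 s, during which the arm holds its last target.

## Working session

There is one attempt and no reset: what is moved stays moved. The work goes in short steps, Python scripts to look and compute and a shell command to move; the robot and the scene stay as the last step left them, time stands still between calls to the robot, and variables do not carry over. Pictures are saved under pics/ and viewed, and the job is handed in when it is done.

```bash
ls; mkdir -p pics
cat > h.py <<'E'
import numpy as np, cv2
from bench import sense, get_image, hand_in
def K(im): return np.array([[im["fx"],0,im["cx"]],[0,im["fy"],im["cy"]],[0,0,1.]])
def pts(im,uv,z=None):
    """uv Nx2 -> world; z given: plane; else from range"""
    uv=np.asarray(uv,float).reshape(-1,2)
    n=cv2.undistortPoints(uv[:,None],K(im),np.array(im["D"],float)).reshape(-1,2)
    d=np.c_[n,np.ones(len(n))]; R=np.array(im["rotation"],float)
    if R.shape!=(3,3): R=cv2.Rodrigues(R)[0]
    p=np.array(im["position"],float); w=d@R.T
    if z is not None: s=(z-p[2])/w[:,2]
    else:
        s=np.array([im["range_z"][int(round(v)),int(round(u))] for u,v in uv])
    return p+w*s[:,None]
def cloud(im):
    v,u=np.mgrid[0:420,0:560]
    return pts(im,np.c_[u.ravel(),v.ravel()]).reshape(420,560,3)
def save(im,name): cv2.imwrite("pics/"+name,im[...,::-1])
E
python3 - <<'E'
from h import *
s=sense(); print(s)
for n in("side","top"):
    im=get_image(n); save(im["pixels"],n+"0.png"); np.save(n+"0.npy",im,allow_pickle=True); print({k:v for k,v in im.items() if k not in("pixels","range_z")})
E
```

```text
pics
{'time_s': 0.0, 'joint_positions': array([ 1.03854037e+00,  5.28451443e-01,  1.43391026e+00, -3.60031591e-05,
        1.18136108e+00, -1.78517851e-01]), 'joint_velocities': array([-0.00062403, -0.00276668, -0.00053069,  0.00130994,  0.00023056,
        0.00064433]), 'effort': array([-3.42121184e-04, -4.40042710e+01, -1.76586270e+01,  6.32057455e-02,
        5.82701562e-02, -1.84221763e-04]), 'position': array([216.1944126 , 585.79658882, 291.27797408]), 'tool_rot': array([-0.55261162, -3.09188526,  0.00315439]), 'ft_force': array([-0.57172581, -0.13561777,  0.89423613]), 'wrist_torque': array([-0.03535567, -0.04693907, -0.0565548 ]), 'opening': 0.9964341751354476}
{'fx': 413.1829374967867, 'fy': 413.1829374967867, 'cx': 274.994708025583, 'cy': 203.04930925259458, 'D': array([-0.06430535,  0.        ,  0.        ,  0.        ,  0.        ]), 'position': array([ 477.95202791, -889.44988304,  600.9786549 ]), 'rotation': array([-2.1300466 ,  0.08364065, -0.0535664 ])}
{'fx': 390.23636720869075, 'fy': 390.23636720869075, 'cx': 286.4429051543494, 'cy': 209.92777047850467, 'D': array([0.01812461, 0.        , 0.        , 0.        , 0.        ]), 'position': array([504.21232436, -30.58459543, 848.31224418]), 'rotation': array([-2.22801994,  2.17701193, -0.12746625])}
```

View pics/side0.png

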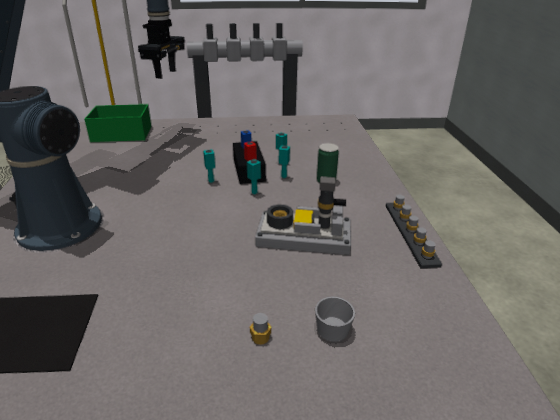

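View pics/top0.png

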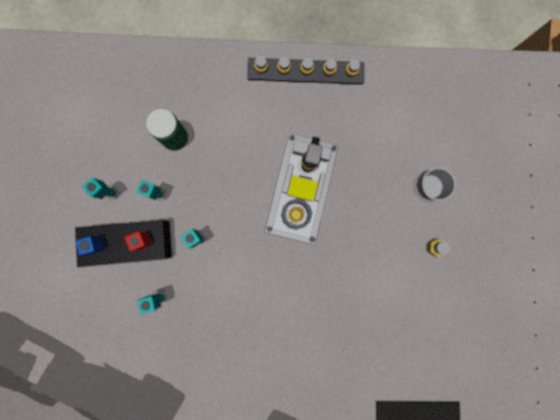

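The red handle is at top (136,241) and side (250,150), standing in the black block beside the blue one at top (86,246). The four turquoise keys at top (95,187), (147,188), (192,238) and (148,304) are the look-alikes. Only the red one in the block fits the description. The boss is at top (296,214), with the yellow jaw at (303,187).

Run:
```python
from h import *
top=np.load("top0.npy",allow_pickle=True).item(); side=np.load("side0.npy",allow_pickle=True).item()
C=cloud(top)
px=top["pixels"].astype(int)
hsv=cv2.cvtColor(top["pixels"],cv2.COLOR_RGB2HSV)
red=((hsv[...,0]<8)|(hsv[...,0]>172))&(hsv[...,1]>150)&(hsv[...,2]>60)
red[:, :100]=0; red[:,200:]=0
ys,xs=np.where(red); print("red px",len(xs),xs.mean(),ys.mean(), "z range",np.percentile(C[red][:,2],[5,50,95]))
m=red&(abs(C[...,2]-110)<8); P=C[m]; print("top pts",len(P),P.mean(0))
mm=red&(abs(C[...,2]-110)<8)
c,_=cv2.findContours(mm.astype(np.uint8),cv2.RETR_EXTERNAL,cv2.CHAIN_APPROX_NONE)
c=max(c,key=cv2.contourArea); W=pts(top,c.reshape(-1,2),110)[:,:2]
print("red rect",cv2.minAreaRect(W.astype(np.float32)))
# block orientation
dark=(abs(C[...,2]-60)<6)&(C[...,1]>150)&(np.mgrid[0:420,0:560][1]<200)&(np.mgrid[0:420,0:560][0]>200)&(np.mgrid[0:420,0:560][0]<280)
c,_=cv2.findContours(dark.astype(np.uint8),cv2.RETR_EXTERNAL,cv2.CHAIN_APPROX_NONE);c=max(c,key=cv2.contourArea)
print("block rect",cv2.minAreaRect(pts(top,c.reshape(-1,2),60)[:,:2].astype(np.float32)))
vv,uu=np.mgrid[0:420,0:560]
# clamp plate/carriage
pl=(C[...,2]>22)&(C[...,2]<180)&(uu>255)&(uu<345)&(vv>125)&(vv<250)
c,_=cv2.findContours(pl.astype(np.uint8),cv2.RETR_EXTERNAL,cv2.CHAIN_APPROX_NONE);c=max(c,key=cv2.contourArea)
print("plate rect",cv2.minAreaRect(pts(top,c.reshape(-1,2),30)[:,:2].astype(np.float32)))
bs=(abs(C[...,2]-70)<5)&(uu>270)&(uu<325)&(vv>192)&(vv<240)
c,_=cv2.findContours(bs.astype(np.uint8),cv2.RETR_EXTERNAL,cv2.CHAIN_APPROX_NONE);c=max(c,key=cv2.contourArea)
print("boss",cv2.minEnclosingCircle(pts(top,c.reshape(-1,2),70)[:,:2].astype(np.float32)), cv2.fitEllipse(pts(top,c.reshape(-1,2),70)[:,:2].astype(np.float32)))
b=cv2.resize(top["pixels"][200:290,60:220],None,fx=5,fy=5,interpolation=cv2.INTER_CUBIC); save(b,"crop_red.png")
b=cv2.resize(top["pixels"][130:250,240:360],None,fx=5,fy=5,interpolation=cv2.INTER_CUBIC); save(b,"crop_clamp.png")
```

```text
red px 286 137.6853146853147 240.8146853146853 z range [ 61.28074401 107.41358775 110.71481267]
top pts 180 [495.11716285 219.60001603 108.51231488]
red rect ((495.4015808105469, 219.88951110839844), (30.02243423461914, 30.760286331176758), 20.941478729248047)
block rect ((490.5939636230469, 264.76617431640625), (81.6738052368164, 171.449951171875), 6.306828498840332)
plate rect ((617.1851806640625, -94.98260498046875), (109.40293884277344, 224.92723083496094), 77.43639373779297)
boss ((557.0418701171875, -81.99263000488281), 31.26308822631836) ((557.1520385742188, -81.67496490478516), (59.9355354309082, 60.09165954589844), 28.728960037231445)
```

View pics/crop_red.png

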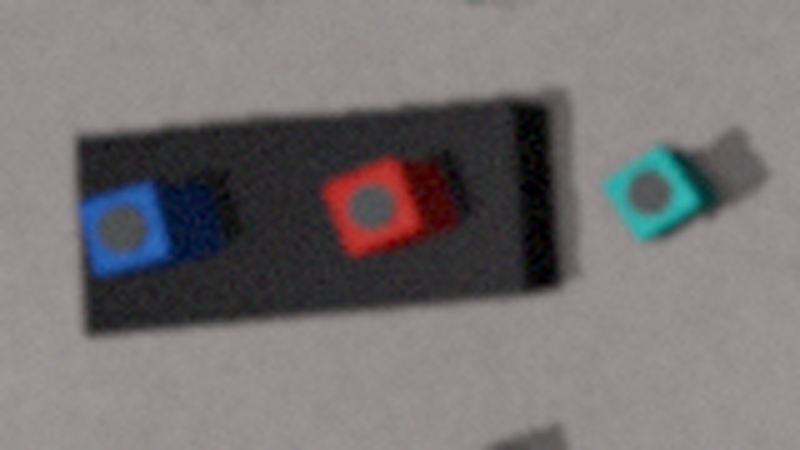

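View pics/crop_clamp.png

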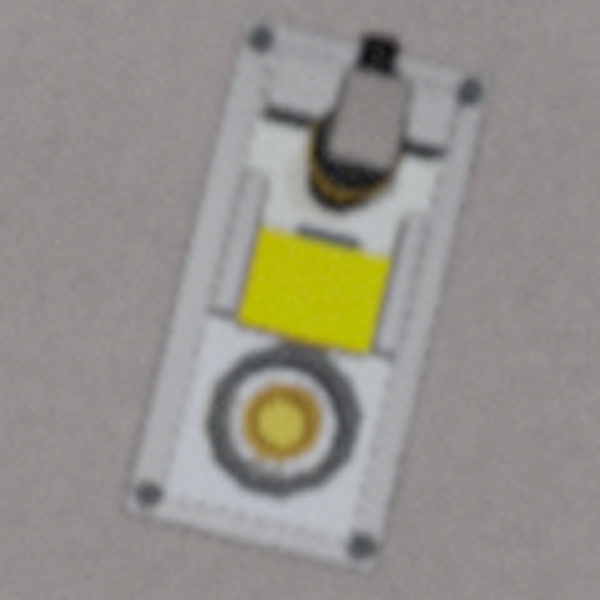

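The crop confirms it: the red square handle stands in the block, with blue to its left and a turquoise key on the bench outside to its right. The clamp crop shows the brass head concentric with the boss. Next I check against the side view and work out the wrist geometry.

Run:
```python
from h import *
side=np.load("side0.npy",allow_pickle=True).item(); top=np.load("top0.npy",allow_pickle=True).item()
C=cloud(side); vv,uu=np.mgrid[0:420,0:560]
hsv=cv2.cvtColor(side["pixels"],cv2.COLOR_RGB2HSV)
red=((hsv[...,0]<8)|(hsv[...,0]>172))&(hsv[...,1]>150)&(uu>230)&(uu<270)&(vv>130)&(vv<180)
t=red&(C[...,2]>106); print("side red top",t.sum(),C[t].mean(0), "zmax",np.percentile(C[red][:,2],98))
bs=(abs(C[...,2]-70)<4)&(uu>255)&(uu<300)&(vv>195)&(vv<235)
c,_=cv2.findContours(bs.astype(np.uint8),cv2.RETR_EXTERNAL,cv2.CHAIN_APPROX_NONE);c=max(c,key=cv2.contourArea)
print("boss side",cv2.fitEllipse(pts(side,c.reshape(-1,2),70)[:,:2].astype(np.float32)),cv2.minEnclosingCircle(pts(side,c.reshape(-1,2),70)[:,:2].astype(np.float32)))
# brass in top view at z=64
hsv=cv2.cvtColor(top["pixels"],cv2.COLOR_RGB2HSV)
br=(hsv[...,0]>12)&(hsv[...,0]<35)&(hsv[...,1]>100)&(uu>284)&(uu<309)&(vv>203)&(vv<227)
c,_=cv2.findContours(br.astype(np.uint8),cv2.RETR_EXTERNAL,cv2.CHAIN_APPROX_NONE);c=max(c,key=cv2.contourArea)
W=pts(top,c.reshape(-1,2),64)[:,:2]; print("brass",cv2.fitEllipse(W.astype(np.float32)))
Ct=cloud(top); print("z in brass/ring", np.percentile(Ct[br][:,2],[5,50,95]), Ct[214,290],Ct[214,296])
s=sense();R=cv2.Rodrigues(s["tool_rot"])[0]; print(R.round(3)); psi=np.arctan2(R[1,0],R[0,0]); j=s["joint_positions"]
print("psi",psi,"j1-j6",j[0]-j[5],"j1+j6",j[0]+j[5])
```

```text
side red top 40 [497.44542328 216.0575473  108.58644834] zmax 110.17049959711751
boss side ((556.2984619140625, -85.90201568603516), (60.533050537109375, 62.65235900878906), 2.8112528324127197) ((556.1475219726562, -86.64736938476562), 33.14595031738281)
brass ((555.69189453125, -81.3536605834961), (26.751129150390625, 28.80129623413086), 20.719972610473633)
z in brass/ring [41.93608016 57.14127144 63.7906259 ] [555.55727106 -69.59291578  60.27025712] [556.94900524 -82.85425642  43.54443472]
[[-0.938  0.347 -0.001]
 [ 0.347  0.938 -0.002]
 [ 0.    -0.002 -1.   ]]
psi 2.787723958386049 j1-j6 1.2169308272964652 j1+j6 0.8600074658627318
```

```bash
python3 -m jog '[[0.031,-0.041,0,0,0,-0.1,0.65],[0.031,-0.041,0,0,0,-0.1,0.65],[0.031,-0.041,0,0,0,-0.1,0.65],[0.031,-0.041,0,0,0,-0.1,0.65],[0.031,-0.041,0,0,0,-0.1,0.65],[0.031,-0.041,0,0,0,-0.1,0.65],[0.031,-0.041,0,0,0,-0.1,0.65],[0.031,-0.041,0,0,0,-0.1,0.65],[0.031,-0.041,0,0,0,-0.05,0.65],[0,0,0,0,0,0,0.65]]'
cat > st.py <<'E'
from h import *
s=sense();R=cv2.Rodrigues(s["tool_rot"])[0]
print("t",round(s["time_s"],2),"p",s["position"].round(1),"jaw",round(float(np.arctan2(R[1,1],R[0,1])),3),"tilt",R[:2,2].round(3),"j",s["joint_positions"].round(2),"F",s["ft_force"].round(1),"M",s["wrist_torque"].round(2),"op",round(s["opening"],3))
E
python3 st.py
```

```text
time_s: 1.35
position: [500.9, 204.3, 287.7]
tool_rot: [-1.81, -2.564, 0.005]
ft_force: [-0.5, 0.5, -1.1]
opening: 0.65
t 1.35 p [500.9 204.3 287.7] jaw 0.341 tilt [-0.004 -0.001] j [ 0.18  0.42  1.65 -0.    1.08 -0.16] F [-0.5  0.5 -1.1] M [-0.07  0.07  0.04] op 0.65
```

```bash
python3 -m jog '[[-0.0045,0.0137,-0.03,0,0,0.024,0.65],[0,0,-0.03,0,0,0,0.65],[0,0,-0.02,0,0,0,0.65],[0,0,0,0,0,0,0.65],[0,0,0,0,0,0,0.65]]'
python3 st.py
python3 - <<'E'
from h import *
for n in("side","top"):
    im=get_image(n); x0,y0=(190,100) if n=="side" else (80,190)
    save(cv2.resize(im["pixels"][y0:y0+100,x0:x0+130],None,fx=5,fy=5,interpolation=cv2.INTER_CUBIC),n+"1.png")
E
```

```text
time_s: 1.98
position: [493.7, 220.4, 205.7]
tool_rot: [-1.774, -2.585, 0.006]
ft_force: [1.5, 0.8, 0.1]
opening: 0.654
t 1.98 p [493.7 220.4 205.7] jaw 0.368 tilt [-0.007 -0.   ] j [ 0.21  0.54  1.72  0.    0.89 -0.16] F [1.5 0.8 0.1] M [-0.02  0.03  0.01] op 0.654
```

View pics/side1.png

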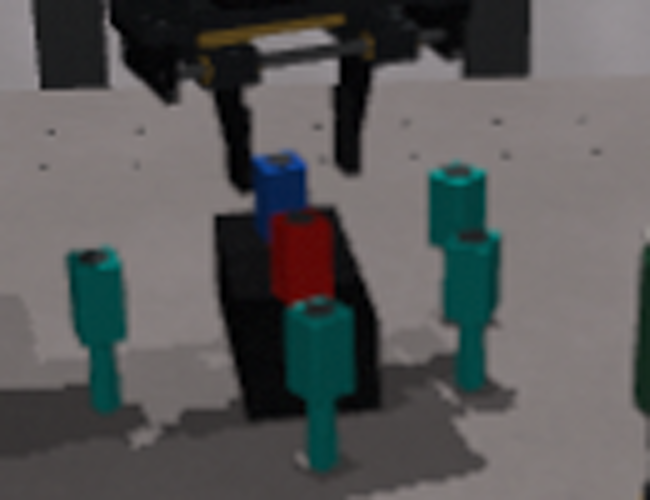

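View pics/top1.png

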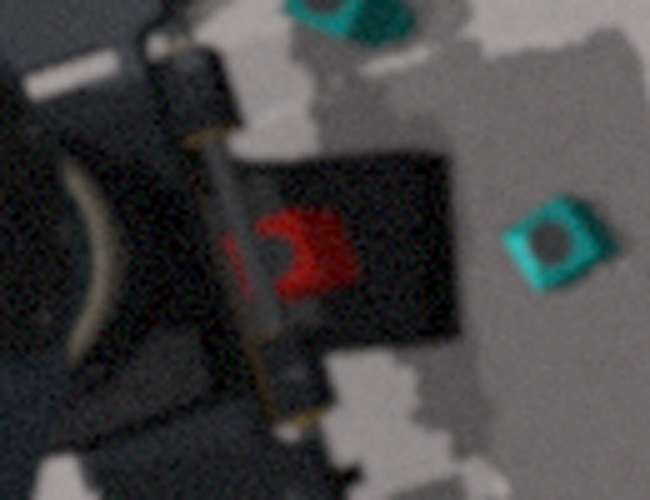

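Both pictures show the fingers straddling the red handle: tips at side crop (240,185) and (348,170), red at (300,255). I go down now and close.

```bash
python3 -m jog '[[0.0025,-0.002,-0.02,0,0,0,0.65],[0,0,-0.02,0,0,0,0.65],[0,0,-0.014,0,0,0,0.65],[0,0,0,0,0,0,0.65],[0,0,0,0,0,0,0.65]]'
python3 st.py
```

```text
time_s: 2.7
position: [499.2, 219.2, 155.2]
tool_rot: [1.776, 2.589, 0.006]
ft_force: [0.3, 0.8, -1.6]
opening: 0.645
t 2.7 p [499.2 219.2 155.2] jaw 0.368 tilt [0.004 0.002] j [ 0.21  0.62  1.75  0.    0.76 -0.16] F [ 0.3  0.8 -1.6] M [-0.06  0.05  0.05] op 0.645
```

```bash
python3 -m jog '[[-0.0025,-0.001,-0.008,0,0,0,0.65],[0,0,-0.005,0,0,0,0.65],[0,0,0,0,0,0,0.65]]'; python3 st.py
```

```text
time_s: 3.08
position: [497.1, 218.3, 142.5]
tool_rot: [1.775, 2.588, 0.009]
ft_force: [0.3, 0.1, 0.3]
opening: 0.649
t 3.08 p [497.1 218.3 142.5] jaw 0.368 tilt [0.006 0.003] j [ 0.21  0.64  1.77  0.    0.73 -0.16] F [0.3 0.1 0.3] M [-0.07  0.02  0.02] op 0.649
```

```bash
python3 -m jog '[[0,0,0,0,0,0,0.3],[0,0,0,0,0,0,0.15],[0,0,0,0,0,0,0],[0,0,0,0,0,0,0],[0,0,0,0,0,0,0]]'; python3 st.py
```

```text
time_s: 3.7
position: [497.3, 218.4, 142.7]
tool_rot: [1.775, 2.588, 0.009]
ft_force: [-0.0, -0.1, 0.3]
opening: 0.321
t 3.7 p [497.3 218.4 142.7] jaw 0.368 tilt [0.006 0.003] j [ 0.21  0.64  1.76  0.    0.73 -0.16] F [-0.  -0.1  0.3] M [-0.08  0.05  0.01] op 0.321
```

```bash
python3 -m jog '[[0,0,0.02,0,0,0,0],[0,0,0.02,0,0,0,0],[0,0,0.02,0,0,0,0],[0,0,0.02,0,0,0,0],[0,0,0.02,0,0,0,0],[0,0,0.02,0,0,0,0],[0,0,0.02,0,0,0,0],[0,0,0,0,0,0,0],[0,0,0,0,0,0,0]]'; python3 st.py
python3 - <<'E'
from h import *
im=get_image("side"); save(cv2.resize(im["pixels"][40:200,160:340],None,fx=4,fy=3.7,interpolation=cv2.INTER_CUBIC),"side2.png")
E
```

```text
time_s: 4.82
position: [492.3, 217.3, 281.8]
tool_rot: [-1.774, -2.586, 0.006]
ft_force: [0.1, 0.4, -3.0]
opening: 0.32
t 4.83 p [492.3 217.3 281.8] jaw 0.368 tilt [-0.007  0.   ] j [ 0.21  0.43  1.66  0.    1.06 -0.16] F [ 0.1  0.4 -3. ] M [-0.08  0.05 -0.03] op 0.32
```

View pics/side2.png

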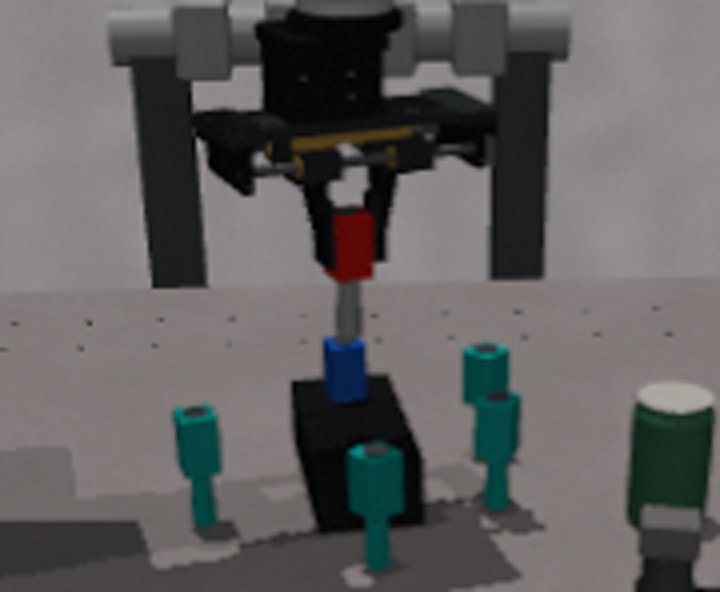

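```bash
python3 -m jog '[[0.0064,-0.03,0,0,0,0.16,0],[0.0064,-0.03,0,0,0,0.16,0],[0.0064,-0.03,0,0,0,0.16,0],[0.0064,-0.03,0,0,0,0.16,0],[0.0064,-0.03,0,0,0,0.16,0],[0.0064,-0.03,0,0,0,0.16,0],[0.0064,-0.03,0,0,0,0.16,0],[0.0064,-0.03,0,0,0,0.16,0],[0.0064,-0.03,0,0,0,0.16,0],[0,0,0,0,0,0.1,0]]'; python3 st.py
```

```text
time_s: 6.12
position: [546.7, -60.9, 269.7]
tool_rot: [0.606, -3.065, 0.02]
ft_force: [-0.3, 0.9, -2.7]
opening: 0.317
t 6.12 p [546.7 -60.9 269.7] jaw 1.961 tilt [-0.015 -0.016] j [-0.31  0.46  1.64 -0.02  1.05 -2.26] F [-0.3  0.9 -2.7] M [ 0.13  0.04 -0.04] op 0.317
```

```bash
python3 -m jog '[[0.005,-0.011,-0.015,0.016,-0.015,0.12,0],[0.005,-0.011,-0.01,0,0,0.12,0],[0,0,-0.01,0,0,0.12,0],[0,0,-0.01,0,0,0,0],[0,0,0,0,0,0,0],[0,0,0,0,0,0,0]]'; python3 st.py
```

```text
time_s: 6.88
position: [554.8, -83.6, 217.6]
tool_rot: [1.158, -2.914, -0.01]
ft_force: [0.3, 0.1, -1.8]
opening: 0.322
t 6.88 p [554.8 -83.6 217.6] jaw 2.327 tilt [-0.008  0.004] j [-0.35  0.54  1.66  0.    0.94 -2.68] F [ 0.3  0.1 -1.8] M [0.11 0.01 0.05] op 0.322
```

Run:
```python
from h import *
for n in("side","top"):
    im=get_image(n); np.save(n+"3.npy",im,allow_pickle=True)
    x0,y0=(210,120) if n=="side" else (230,130)
    save(cv2.resize(im["pixels"][y0:y0+140,x0:x0+160],None,fx=4.5,fy=4.2,interpolation=cv2.INTER_CUBIC),n+"3.png")
```

```text
(no output)
```

View pics/side3.png

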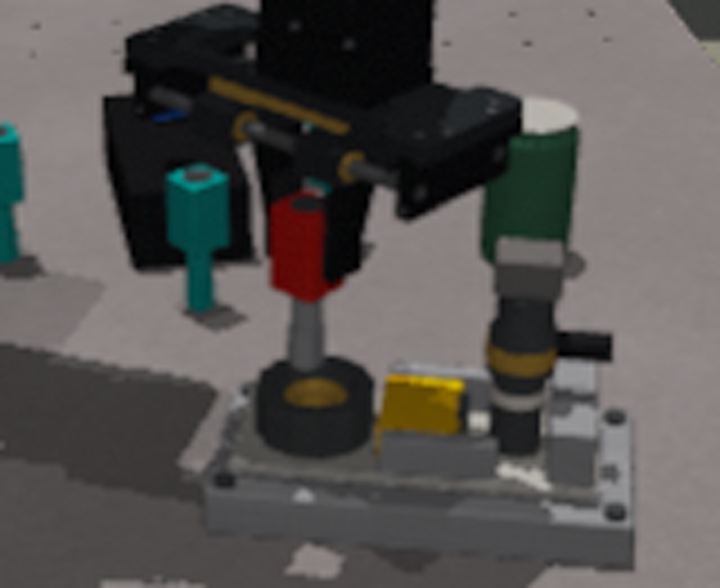

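View pics/top3.png

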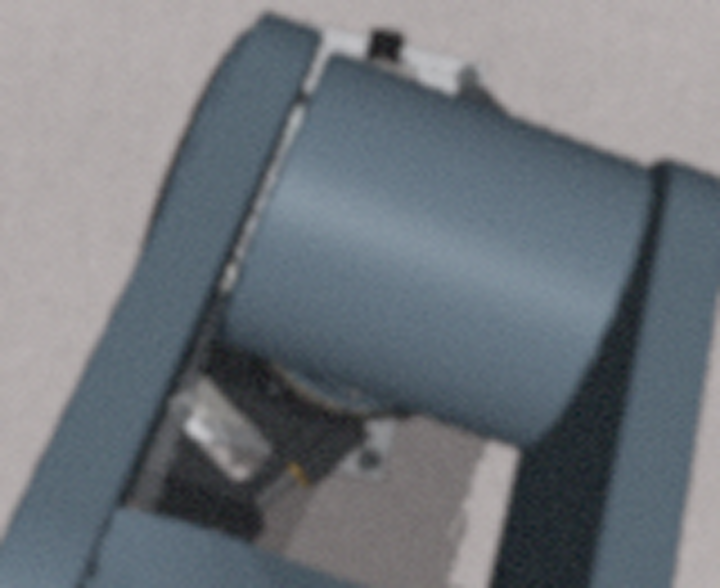

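Run:
```python
from h import *
im=np.load("side3.npy",allow_pickle=True).item(); C=cloud(im)
vv,uu=np.mgrid[0:420,0:560]
save(cv2.resize(im["pixels"][160:235,255:315],None,fx=10,fy=8,interpolation=cv2.INTER_CUBIC),"side3z.png")
hsv=cv2.cvtColor(im["pixels"],cv2.COLOR_RGB2HSV)
red=((hsv[...,0]<8)|(hsv[...,0]>172))&(hsv[...,1]>150)&(uu>255)&(uu<300)&(vv>150)
P=C[red]; print("red",len(P),P.min(0),P.max(0),np.median(P,0))
for v in range(190,214):
    r=C[v,268:290]; ok=(r[:,1]>-110)&(r[:,1]<-60)&(abs(r[:,0]-554)<14)&(r[:,2]>72)
    if ok.any(): print(v,np.where(ok)[0]+268 if 0 else (np.where(ok)[0]+268)[[0,-1]],r[ok].mean(0).round(1))
# boss rims again with brass
bs=(abs(C[...,2]-70)<4)&(uu>255)&(uu<300)&(vv>195)&(vv<235)&(hsv[...,2]<120)
c,_=cv2.findContours(bs.astype(np.uint8),cv2.RETR_EXTERNAL,cv2.CHAIN_APPROX_NONE);c=max(c,key=cv2.contourArea)
print(cv2.fitEllipse(pts(im,c.reshape(-1,2),70)[:,:2].astype(np.float32)))
```

```text
red 277 [ 477.95202791 -889.44988304  137.05211637] [568.17127681 -69.43050419 600.9786549 ] [546.71481412 -99.99967894 165.57488654]
190 [273 282] [ 550.3 -101.1  138.4]
191 [274 280] [ 549.1 -101.5  136.1]
192 [274 280] [549.7 -95.3 129.9]
193 [274 280] [549.9 -93.7 126.3]
194 [274 280] [550.  -92.9 123.2]
195 [274 280] [550.  -92.8 120.5]
196 [274 280] [550.  -93.5 118.3]
197 [274 280] [550.1 -92.6 115.1]
198 [273 281] [550.2 -91.7 111.9]
199 [273 281] [550.2 -91.6 109.1]
200 [273 281] [550.2 -92.4 107. ]
201 [273 281] [550.1 -93.3 104.8]
202 [273 281] [550.1 -93.  102. ]
203 [273 281] [550.2 -93.1  99.4]
204 [273 281] [550.2 -93.   96.6]
205 [273 281] [550.3 -92.2  93.4]
206 [274 281] [551.3 -93.6  91.5]
207 [274 279] [549.  -94.   89.2]
208 [276 278] [550.3 -93.2  85.8]
((556.0820922851562, -86.05265808105469), (56.52035140991211, 57.34372329711914), 165.6071319580078)
```

View pics/side3z.png

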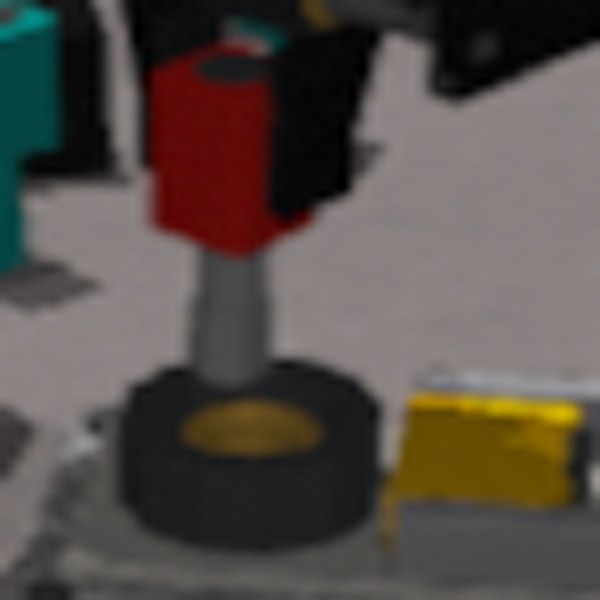

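The side view shows the key upright, its axis at x≈550 and y≈-86, with the boss mouth at (556.1,-86). In the crop the key is at (232,380) and the mouth centre at (250,430), so I shift x by +5.5 mm and lower.

```bash
python3 -m jog '[[0.0055,0,0,0,0,0,0],[0,0,-0.006,0,0,0,0],[0,0,-0.005,0,0,0,0],[0,0,0,0,0,0,0],[0,0,0,0,0,0,0]]'; python3 st.py
python3 - <<'E'
from h import *
im=get_image("side"); C=cloud(im); np.save("side4.npy",im,allow_pickle=True)
save(cv2.resize(im["pixels"][160:235,255:315],None,fx=10,fy=8,interpolation=cv2.INTER_CUBIC),"side4z.png")
for v in range(194,214,2):
    r=C[v,265:295]; ok=(r[:,1]>-110)&(r[:,1]<-60)&(abs(r[:,0]-556)<14)&(r[:,2]>75)
    if ok.any(): print(v,(np.where(ok)[0]+265)[[0,-1]],r[ok].mean(0).round(1))
E
```

```text
time_s: 7.6
position: [561.2, -83.5, 207.0]
tool_rot: [1.159, -2.915, -0.007]
ft_force: [0.8, 0.5, -2.8]
opening: 0.322
t 7.6 p [561.2 -83.5 207. ] jaw 2.328 tilt [-0.005  0.003] j [-0.34  0.57  1.66  0.    0.93 -2.67] F [ 0.8  0.5 -2.8] M [ 0.12 -0.03 -0.02] op 0.322
194 [276 284] [ 555.9 -101.5  128. ]
196 [277 283] [556.5 -95.9 119.5]
198 [277 283] [557.  -91.9 111.7]
200 [277 283] [556.9 -93.2 107.2]
202 [276 284] [557.1 -92.  101.1]
204 [276 284] [557.1 -92.9  96.2]
206 [276 284] [557.2 -92.6  90.6]
208 [276 284] [557.2 -92.7  85.2]
210 [277 283] [557.2 -94.   80.5]
212 [279 279] [554.9 -94.4  75.4]
```

View pics/side4z.png

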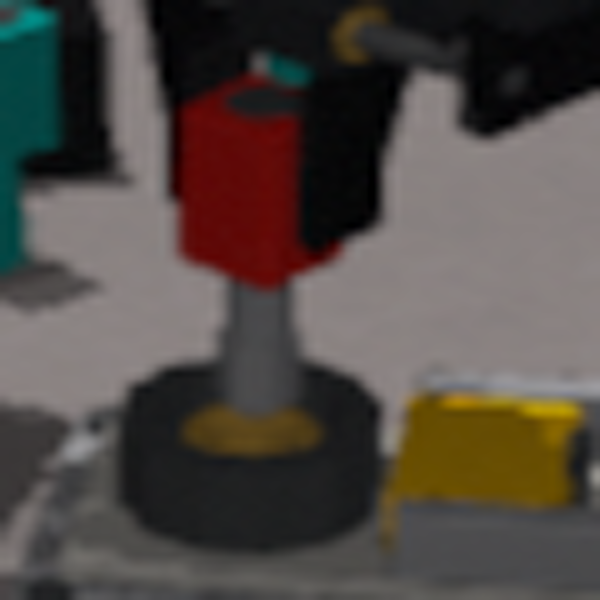

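The key is over the brass: tip at crop (258,412), mouth centre at about (252,430). I lower in small steps, watching Fz (free reading about -2 to -3).

```bash
python3 -m jog '[[-0.001,0,-0.003,0,0,0,0],[0,0,-0.003,0,0,0,0],[0,0,-0.001,0,0,0,0]]'; python3 st.py;  python3 -m jog '[[0,0,-0.002,0,0,0,0],[0,0,-0.0015,0,0,0,0]]'; python3 -m jog '[[0,0,-0.0015,0,0,0,0],[0,0,0,0,0,0,0]]'; python3 st.py
```

```text
time_s: 8.02
position: [560.1, -83.5, 199.8]
tool_rot: [1.159, -2.916, -0.007]
ft_force: [-0.2, 0.1, -2.4]
opening: 0.321
t 8.03 p [560.1 -83.5 199.8] jaw 2.328 tilt [-0.005  0.003] j [-0.35  0.57  1.66  0.    0.91 -2.67] F [-0.2  0.1 -2.4] M [0.1  0.03 0.02] op 0.321
time_s: 8.28
position: [560.1, -83.6, 196.1]
tool_rot: [1.159, -2.916, -0.007]
ft_force: [-0.2, -0.3, -2.3]
opening: 0.323
time_s: 8.52
position: [560.1, -83.6, 194.3]
tool_rot: [1.159, -2.916, -0.007]
ft_force: [-0.1, 0.6, -2.0]
opening: 0.324
t 8.53 p [560.1 -83.6 194.3] jaw 2.328 tilt [-0.005  0.003] j [-0.35  0.58  1.67  0.    0.9  -2.67] F [-0.1  0.6 -2. ] M [0.08 0.07 0.02] op 0.324
```

```bash
for i in 1 2 3 4; do :; done; python3 -m jog '[[0,0,-0.0015,0,0,0,0],[0,0,0,0,0,0,0]]'; python3 st.py; python3 -m jog '[[0,0,-0.0015,0,0,0,0],[0,0,0,0,0,0,0]]'; python3 st.py
```

```text
time_s: 8.78
position: [560.1, -83.6, 192.8]
tool_rot: [1.159, -2.916, -0.007]
ft_force: [-0.4, 0.7, -2.2]
opening: 0.321
t 8.78 p [560.1 -83.6 192.8] jaw 2.328 tilt [-0.005  0.003] j [-0.35  0.59  1.67  0.    0.89 -2.67] F [-0.4  0.7 -2.2] M [0.07 0.07 0.  ] op 0.321
time_s: 9.02
position: [560.4, -83.5, 192.1]
tool_rot: [1.16, -2.917, -0.006]
ft_force: [-1.5, 0.4, -0.3]
opening: 0.318
t 9.03 p [560.4 -83.5 192.1] jaw 2.328 tilt [-0.004  0.003] j [-0.35  0.59  1.67  0.    0.89 -2.67] F [-1.5  0.4 -0.3] M [0.1  0.23 0.02] op 0.318
```

```bash
python3 -m jog '[[-0.0012,0,0,0,0,0,0],[0,0,0,0,0,0,0]]'; python3 st.py; python3 -m jog '[[0,0,-0.0012,0,0,0,0],[0,0,0,0,0,0,0]]'; python3 st.py
```

```text
time_s: 9.28
position: [559.7, -83.5, 192.3]
tool_rot: [1.16, -2.918, -0.005]
ft_force: [0.3, -0.0, -1.7]
opening: 0.32
t 9.28 p [559.7 -83.5 192.3] jaw 2.328 tilt [-0.002  0.002] j [-0.35  0.59  1.67  0.    0.89 -2.67] F [ 0.3 -0.  -1.7] M [ 0.18  0.05 -0.  ] op 0.32
time_s: 9.52
position: [559.9, -83.4, 192.0]
tool_rot: [1.16, -2.919, -0.004]
ft_force: [-1.3, 1.7, 0.5]
opening: 0.316
t 9.53 p [559.9 -83.4 192. ] jaw 2.327 tilt [-0.002  0.002] j [-0.35  0.59  1.67  0.    0.89 -2.67] F [-1.3  1.7  0.5] M [0.28 0.13 0.04] op 0.316
```

```bash
python3 -m jog '[[-0.0012,0.0012,0,0,0,0,0],[0,0,-0.001,0,0,0,0],[0,0,0,0,0,0,0]]'; python3 st.py; python3 -m jog '[[0,0,-0.0015,0,0,0,0],[0,0,0,0,0,0,0]]'; python3 st.py
```

```text
time_s: 9.9
position: [558.9, -82.1, 190.7]
tool_rot: [-1.16, 2.919, 0.004]
ft_force: [-0.3, 0.1, -0.1]
opening: 0.32
t 9.9 p [558.9 -82.1 190.7] jaw 2.327 tilt [-0.001  0.002] j [-0.34  0.59  1.68  0.    0.88 -2.67] F [-0.3  0.1 -0.1] M [ 0.3  -0.05  0.04] op 0.32
time_s: 10.15
position: [559.1, -81.5, 189.1]
tool_rot: [-1.159, 2.919, 0.006]
ft_force: [0.8, 0.7, 0.0]
opening: 0.32
t 10.15 p [559.1 -81.5 189.1] jaw 2.327 tilt [-0.001  0.004] j [-0.34  0.59  1.68  0.    0.88 -2.67] F [0.8 0.7 0. ] M [ 0.47 -0.09 -0.02] op 0.32
```

```bash
python3 -m jog '[[0,0.0012,0,0,0,0,0],[0,0,-0.001,0,0,0,0],[0,0,0,0,0,0,0]]'; python3 st.py; python3 -m jog '[[0,0,-0.0015,0,0,0,0],[0,0,0,0,0,0,0]]'; python3 st.py
```

```text
time_s: 10.52
position: [558.9, -80.4, 187.7]
tool_rot: [-1.16, 2.92, 0.006]
ft_force: [0.1, 0.6, 1.3]
opening: 0.317
t 10.53 p [558.9 -80.4 187.7] jaw 2.327 tilt [-0.001  0.003] j [-0.34  0.59  1.68  0.    0.87 -2.67] F [0.1 0.6 1.3] M [ 0.4  -0.02 -0.01] op 0.317
time_s: 10.78
position: [559.0, -80.0, 186.1]
tool_rot: [-1.159, 2.919, 0.006]
ft_force: [1.4, 2.0, -3.2]
opening: 0.323
t 10.78 p [559.  -80.  186.1] jaw 2.327 tilt [-0.001  0.004] j [-0.34  0.59  1.68  0.    0.87 -2.67] F [ 1.4  2.  -3.2] M [ 0.54 -0.23  0.02] op 0.323
```

```bash
python3 -m jog '[[0.0005,0.0014,0,0,0,0,0],[0,0,-0.001,0,0,0,0],[0,0,0,0,0,0,0]]'; python3 st.py; python3 -m jog '[[0,0,-0.0015,0,0,0,0],[0,0,0,0,0,0,0]]'; python3 st.py
```

```text
time_s: 11.15
position: [559.0, -79.1, 184.4]
tool_rot: [1.16, -2.918, -0.006]
ft_force: [-0.8, 1.4, 0.4]
opening: 0.321
t 11.15 p [559.  -79.1 184.4] jaw 2.327 tilt [-0.003  0.003] j [-0.34  0.6   1.68  0.    0.87 -2.67] F [-0.8  1.4  0.4] M [ 0.36 -0.03 -0.02] op 0.321
time_s: 11.4
position: [559.3, -79.1, 184.2]
tool_rot: [1.16, -2.919, -0.005]
ft_force: [-0.4, 0.9, 0.8]
opening: 0.32
t 11.4 p [559.3 -79.1 184.2] jaw 2.327 tilt [-0.002  0.003] j [-0.34  0.6   1.68  0.    0.87 -2.67] F [-0.4  0.9  0.8] M [0.31 0.18 0.02] op 0.32
```

Contact at TCP z 184.2, which is the expected hex-edge depth. I turn gently clockwise with light downward pressure.

```bash
python3 -m jog '[[0.0002,0,-0.001,0,0,-0.08,0],[0.0002,-0.0002,-0.001,0,0,-0.08,0],[0,0,0,0,0,0,0]]'; python3 st.py; python3 -m jog '[[0.0002,-0.0002,-0.001,0,0,-0.08,0],[0.0002,-0.0002,-0.001,0,0,-0.08,0],[0,0,0,0,0,0,0]]'; python3 st.py
```

```text
time_s: 11.78
position: [560.4, -79.6, 184.2]
tool_rot: [-0.916, 3.003, 0.002]
ft_force: [-0.8, 1.3, 1.0]
opening: 0.324
t 11.78 p [560.4 -79.6 184.2] jaw 2.163 tilt [0.001 0.002] j [-0.34  0.6   1.68  0.    0.87 -2.5 ] F [-0.8  1.3  1. ] M [ 0.33  0.2  -0.  ] op 0.324
time_s: 12.15
position: [560.9, -79.6, 184.1]
tool_rot: [-0.669, 3.066, 0.001]
ft_force: [-0.1, -0.0, 1.7]
opening: 0.319
t 12.15 p [560.9 -79.6 184.1] jaw 2.0 tilt [0.003 0.002] j [-0.34  0.6   1.68  0.    0.86 -2.34] F [-0.1 -0.   1.7] M [0.29 0.23 0.  ] op 0.319
```

```bash
python3 -m jog '[[0,0,-0.0015,0,0,-0.08,0],[0,0,-0.0015,0,0,-0.08,0],[0,0,-0.001,0,0,0,0]]'; python3 st.py; python3 -m jog '[[0,0,-0.0015,0,0,-0.08,0],[0,0,-0.0015,0,0,-0.08,0],[0,0,-0.001,0,0,0,0]]'; python3 st.py
```

```text
time_s: 12.52
position: [561.4, -79.7, 183.4]
tool_rot: [-0.419, 3.108, -0.001]
ft_force: [-2.7, 1.3, 7.5]
opening: 0.322
t 12.53 p [561.4 -79.7 183.4] jaw 1.839 tilt [ 0.005 -0.   ] j [-0.34  0.6   1.68  0.    0.86 -2.18] F [-2.7  1.3  7.5] M [0.41 0.47 0.07] op 0.322
time_s: 12.9
position: [560.4, -80.2, 179.3]
tool_rot: [-0.169, 3.134, -0.004]
ft_force: [0.7, 0.2, -1.1]
opening: 0.323
t 12.9 p [560.4 -80.2 179.3] jaw 1.679 tilt [ 0.003 -0.002] j [-0.34  0.6   1.68 -0.    0.85 -2.02] F [ 0.7  0.2 -1.1] M [ 0.2  -0.02 -0.03] op 0.323
```

It dropped into the hex (z 179.3, no force). I lower it to the floor, expected near TCP 176.7.

```bash
python3 -m jog '[[0,0,-0.0015,0,0,0,0],[0,0,0,0,0,0,0]]'; python3 st.py; python3 -m jog '[[0,0,-0.001,0,0,0,0],[0,0,0,0,0,0,0]]'; python3 st.py;python3 -m jog '[[0,0,-0.001,0,0,0,0],[0,0,0,0,0,0,0]]'; python3 st.py
```

```text
time_s: 13.15
position: [560.5, -80.2, 177.0]
tool_rot: [-0.173, 3.134, -0.003]
ft_force: [0.2, 1.2, -1.5]
opening: 0.325
t 13.15 p [560.5 -80.2 177. ] jaw 1.681 tilt [ 0.003 -0.002] j [-0.34  0.61  1.68 -0.    0.85 -2.02] F [ 0.2  1.2 -1.5] M [ 0.15 -0.09 -0.01] op 0.325
time_s: 13.4
position: [560.7, -80.2, 176.6]
tool_rot: [-0.174, 3.134, -0.004]
ft_force: [-0.9, 0.0, -1.4]
opening: 0.326
t 13.4 p [560.7 -80.2 176.6] jaw 1.682 tilt [ 0.003 -0.002] j [-0.34  0.61  1.68 -0.    0.85 -2.02] F [-0.9  0.  -1.4] M [0.22 0.18 0.01] op 0.326
time_s: 13.65
position: [560.7, -80.2, 176.6]
tool_rot: [-0.175, 3.133, -0.004]
ft_force: [-0.2, 1.1, -0.5]
opening: 0.322
t 13.65 p [560.7 -80.2 176.6] jaw 1.682 tilt [ 0.004 -0.002] j [-0.34  0.61  1.68 -0.    0.84 -2.02] F [-0.2  1.1 -0.5] M [ 0.2   0.23 -0.05] op 0.322
```

```bash
python3 -m jog '[[0,-0.0003,0,0,0,-0.1,0],[0,-0.0003,0,0,0,-0.1,0],[0,-0.0003,0,0,0,-0.1,0],[0,-0.0003,0,0,0,-0.1,0],[0,0,0,0,0,0,0]]'; python3 st.py
```

```text
time_s: 14.28
position: [560.8, -81.6, 176.6]
tool_rot: [0.466, 3.103, -0.007]
ft_force: [-0.6, 0.5, 2.1]
opening: 0.325
t 14.28 p [560.8 -81.6 176.6] jaw 1.272 tilt [ 0.003 -0.005] j [-0.34  0.61  1.68 -0.    0.84 -1.61] F [-0.6  0.5  2.1] M [0.16 0.09 0.01] op 0.325
```

```bash
python3 -m jog '[[-0.0002,-0.0003,0,0,0,-0.1,0],[-0.0002,-0.0003,0,0,0,-0.1,0],[-0.0002,-0.0003,0,0,0,-0.1,0],[-0.0002,-0.0002,0,0,0,-0.1,0],[-0.0002,-0.0002,0,0,0,-0.1,0],[-0.0002,-0.0002,0,0,0,-0.1,0]]'; python3 st.py
python3 - <<'E'
from h import *
im=get_image("side"); np.save("side5.npy",im,allow_pickle=True)
a=np.load("side0.npy",allow_pickle=True).item()["pixels"]
f=lambda p:cv2.resize(p[180:260,250:360],None,fx=3.6,fy=5,interpolation=cv2.INTER_CUBIC)
save(np.hstack([f(a),f(im["pixels"])]),"side5.png")
E
```

```text
time_s: 15.02
position: [559.9, -83.5, 176.6]
tool_rot: [1.369, 2.824, -0.011]
ft_force: [0.2, 1.0, 1.4]
opening: 0.325
t 15.03 p [559.9 -83.5 176.6] jaw 0.668 tilt [ 0.    -0.008] j [-0.34  0.61  1.68 -0.01  0.85 -1.  ] F [0.2 1.  1.4] M [0.09 0.15 0.15] op 0.325
```

View pics/side5.png

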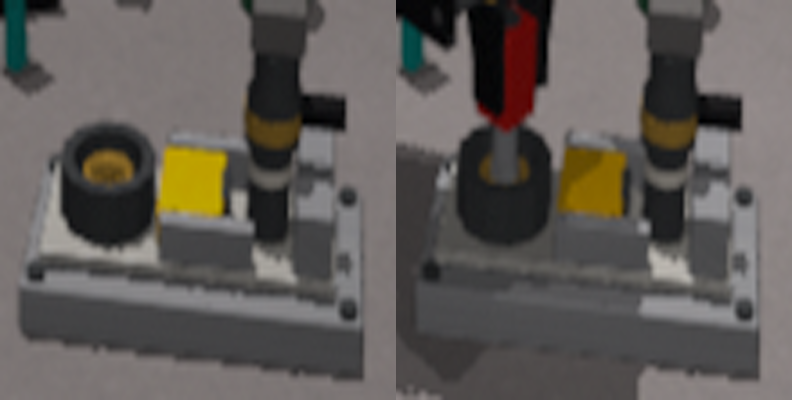

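The yellow jaw has moved slightly towards the injector: its right edge went from 227 to 232 in the panels. The key is in the screw, and Mz shows the turning resistance. I carry on.

```bash
python3 -m jog '[[-0.0003,-0.0002,0,0.004,0,-0.1,0],[-0.0003,-0.0002,0,0.004,0,-0.1,0],[-0.0003,-0.0001,0,0,0,-0.1,0],[-0.0003,-0.0001,0,0,0,-0.1,0],[-0.0003,0,0,0,0,-0.1,0],[-0.0003,0,0,0,0,-0.1,0],[-0.0003,0,0,0,0,-0.1,0],[-0.0003,0,0,0,0,-0.1,0]]'; python3 st.py
```

```text
time_s: 16.08
position: [557.1, -85.3, 176.6]
tool_rot: [2.362, 2.071, -0.005]
ft_force: [-1.4, 1.3, 1.3]
opening: 0.322
t 16.07 p [557.1 -85.3 176.6] jaw -0.131 tilt [-0.002 -0.002] j [-0.35  0.61  1.69 -0.    0.85 -0.22] F [-1.4  1.3  1.3] M [0.04 0.23 0.09] op 0.322
```

```bash
python3 -m jog '[[-0.0004,0.0001,0,0,0,-0.1,0],[-0.0004,0.0001,0,0,0,-0.1,0],[-0.0003,0.0002,0,0,0,-0.1,0],[-0.0003,0.0002,0,0,0,-0.1,0],[-0.0003,0.0003,0,0,0,-0.1,0],[-0.0003,0.0003,0,0,0,-0.1,0],[-0.0002,0.0003,0,0,0,-0.1,0]]'; python3 st.py
```

```text
time_s: 16.95
position: [554.6, -84.2, 176.6]
tool_rot: [2.928, 1.138, -0.007]
ft_force: [-0.8, 1.2, 1.3]
opening: 0.32
t 16.95 p [554.6 -84.2 176.6] jaw -0.829 tilt [-0.004 -0.002] j [-0.35  0.6   1.69 -0.    0.85  0.48] F [-0.8  1.2  1.3] M [-0.05  0.3   0.18] op 0.32
```

```bash
python3 -m jog '[[-0.0004,0.0003,0,0,0,-0.1,0],[-0.0003,0.0003,0,0,0,-0.1,0],[-0.0002,0.0004,0,0,0,-0.1,0],[-0.0002,0.0004,0,0,0,-0.1,0]]'; python3 st.py;  python3 -m jog '[[-0.0001,0.0004,0,0,0,-0.1,0]]'; python3 st.py; python3 -m jog '[[0,0.0004,0,0,0,-0.1,0]]'; python3 st.py
```

```text
time_s: 17.45
position: [553.7, -82.9, 176.6]
tool_rot: [3.095, 0.535, -0.007]
ft_force: [-0.7, 1.4, 2.4]
opening: 0.323
t 17.45 p [553.7 -82.9 176.6] jaw -1.228 tilt [-0.004 -0.001] j [-0.35  0.6   1.7  -0.    0.85  0.88] F [-0.7  1.4  2.4] M [0.04 0.24 0.07] op 0.323
time_s: 17.58
position: [553.6, -82.6, 176.6]
tool_rot: [3.118, 0.38, -0.007]
ft_force: [-0.3, 1.1, 1.7]
opening: 0.319
t 17.57 p [553.6 -82.6 176.6] jaw -1.328 tilt [-0.004 -0.001] j [-0.35  0.6   1.7  -0.    0.85  0.98] F [-0.3  1.1  1.7] M [0.03 0.25 0.14] op 0.319
time_s: 17.7
position: [553.5, -82.2, 176.6]
tool_rot: [3.133, 0.224, -0.007]
ft_force: [-1.8, -0.1, 2.0]
opening: 0.318
t 17.7 p [553.5 -82.2 176.6] jaw -1.428 tilt [-0.005 -0.001] j [-0.35  0.6   1.7  -0.    0.85  1.08] F [-1.8 -0.1  2. ] M [0.08 0.28 0.13] op 0.318
```

Now in smaller steps, watching Mz for the stop.

```bash
for k in 1; do python3 -m jog '[[0,0.0003,0,0,0,-0.08,0]]' >/dev/null; python3 st.py; python3 -m jog '[[0,0.0003,0,0,0,-0.08,0]]'>/dev/null; python3 st.py; python3 -m jog '[[0.0001,0.0003,0,0,0,-0.06,0]]'>/dev/null; python3 st.py; done
```

```text
t 17.82 p [553.4 -81.9 176.6] jaw -1.507 tilt [-0.005 -0.001] j [-0.35  0.6   1.7  -0.    0.85  1.16] F [-0.2  0.6  1.3] M [0.1  0.3  0.13] op 0.323
t 17.95 p [553.4 -81.6 176.6] jaw -1.586 tilt [-0.005 -0.   ] j [-0.35  0.6   1.7  -0.    0.85  1.24] F [-0.3  0.3  1.5] M [0.09 0.29 0.1 ] op 0.318
t 18.07 p [553.4 -81.4 176.6] jaw -1.645 tilt [-0.005 -0.   ] j [-0.34  0.6   1.7  -0.    0.85  1.3 ] F [-1.6  0.2  1.2] M [0.06 0.31 0.1 ] op 0.324
```

```bash
python3 -m jog '[[0.0001,0.0002,0,0,0,-0.06,0]]' >/dev/null; python3 st.py; python3 -m jog '[[0.0001,0.0002,0,0,0,-0.06,0]]'>/dev/null; python3 st.py; python3 -m jog '[[0.0001,0.0002,0,0,0,-0.05,0]]'>/dev/null; python3 st.py
```

```text
t 18.2 p [553.4 -81.2 176.6] jaw -1.703 tilt [-0.005 -0.   ] j [-0.34  0.6   1.7  -0.    0.85  1.36] F [-0.7 -0.1  1.7] M [0.15 0.31 0.08] op 0.318
t 18.32 p [553.5 -81.  176.6] jaw -1.762 tilt [-0.005 -0.   ] j [-0.34  0.6   1.7  -0.    0.85  1.42] F [0.1 1.4 1.4] M [0.12 0.28 0.1 ] op 0.322
t 18.45 p [553.5 -80.7 176.6] jaw -1.81 tilt [-0.005  0.   ] j [-0.34  0.6   1.7  -0.    0.85  1.47] F [-0.8 -0.4  2.2] M [0.09 0.31 0.13] op 0.323
```

```bash
python3 -m jog '[[0.0001,0.0002,0,0,0,-0.05,0]]' >/dev/null; python3 st.py; python3 -m jog '[[0.0001,0.0002,0,0,0,-0.05,0]]'>/dev/null; python3 st.py; python3 -m jog '[[0.0001,0.0002,0,0,0,-0.05,0]]'>/dev/null; python3 st.py
```

```text
t 18.57 p [553.5 -80.6 176.6] jaw -1.858 tilt [-0.006  0.   ] j [-0.34  0.6   1.7  -0.    0.85  1.52] F [-1.   0.6  0.6] M [0.11 0.32 0.1 ] op 0.318
t 18.7 p [553.6 -80.4 176.6] jaw -1.906 tilt [-0.006  0.   ] j [-0.34  0.6   1.7  -0.    0.85  1.56] F [-0.6  0.6  1.5] M [0.08 0.25 0.09] op 0.322
t 18.82 p [553.6 -80.2 176.6] jaw -1.954 tilt [-0.006  0.   ] j [-0.34  0.6   1.7  -0.    0.85  1.61] F [-0.9  0.1  2.3] M [0.11 0.31 0.1 ] op 0.325
```

```bash
python3 -m jog '[[0.0001,0.0002,0,0,0,-0.04,0]]' >/dev/null; python3 st.py; python3 -m jog '[[0.0001,0.0002,0,0,0,-0.04,0]]'>/dev/null; python3 st.py; python3 -c "
from h import *
im=get_image('side'); np.save('side6.npy',im,allow_pickle=True)
a=np.load('side0.npy',allow_pickle=True).item()['pixels']
f=lambda p:cv2.resize(p[180:260,250:360],None,fx=3.6,fy=5,interpolation=cv2.INTER_CUBIC)
save(np.hstack([f(a),f(im['pixels'])]),'side6.png')"
```

```text
t 18.95 p [553.7 -80.  176.6] jaw -1.992 tilt [-0.006  0.   ] j [-0.34  0.6   1.7  -0.    0.85  1.65] F [-0.3  0.5  2. ] M [0.16 0.31 0.14] op 0.32
t 19.07 p [553.8 -79.9 176.6] jaw -2.03 tilt [-0.006  0.   ] j [-0.34  0.6   1.7  -0.    0.85  1.69] F [-1.1  0.4  1.5] M [0.13 0.25 0.1 ] op 0.323
```

View pics/side6.png

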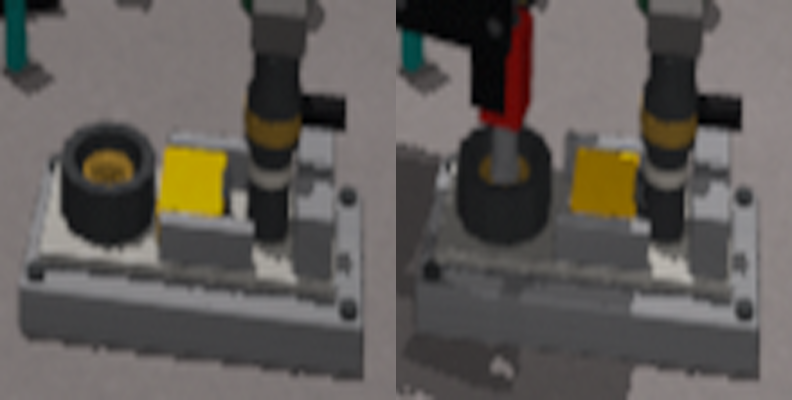

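The jaw's right edge is now at 242 (227 at the start), about 9 of the 11 mm, with a small gap left at the injector. I keep turning in small steps.

```bash
python3 -m jog '[[0.0002,0.0002,0,0,0,-0.06,0]]' >/dev/null; python3 st.py; python3 -m jog '[[0.0002,0.0002,0,0,0,-0.06,0]]'>/dev/null; python3 st.py;python3 -m jog '[[0.0002,0.0001,0,0,0,-0.05,0]]'>/dev/null; python3 st.py
```

```text
t 19.25 p [553.9 -79.7 176.6] jaw -2.089 tilt [-0.006  0.001] j [-0.34  0.6   1.7  -0.    0.85  1.75] F [-0.6  0.5  1.4] M [0.16 0.32 0.12] op 0.322
t 19.38 p [554.  -79.5 176.6] jaw -2.146 tilt [-0.006  0.   ] j [-0.34  0.6   1.7  -0.    0.85  1.81] F [-0.7  0.1  1.1] M [0.19 0.3  0.36] op 0.323
t 19.5 p [554.1 -79.4 176.6] jaw -2.193 tilt [-0.006  0.   ] j [-0.34  0.6   1.7  -0.    0.85  1.85] F [-0.7  1.2  1.9] M [0.18 0.29 0.51] op 0.324
```

```bash
python3 -m jog '[[0,0,0,0,0,0,0],[0,0,0,0,0,0,0]]'>/dev/null; python3 st.py;  python3 -c "
from h import *
im=get_image('side'); np.save('side7.npy',im,allow_pickle=True)
a=np.load('side0.npy',allow_pickle=True).item()
f=lambda p:cv2.resize(p[180:260,250:360],None,fx=3.6,fy=5,interpolation=cv2.INTER_CUBIC)
save(np.hstack([f(a['pixels']),f(im['pixels'])]),'side7.png')
vv,uu=np.mgrid[0:420,0:560]
for I in (a,np.load('side5.npy',allow_pickle=True).item(),np.load('side6.npy',allow_pickle=True).item(),im):
    h=cv2.cvtColor(I['pixels'],cv2.COLOR_RGB2HSV); C=cloud(I)
    m=(h[...,0]>20)&(h[...,0]<34)&(h[...,1]>190)&(uu>290)&(uu<325)&(vv>205)&(vv<226); e=[]
    for v in range(212,221):
        r=I['pixels'][v,295:322].astype(float); s=r[:,0]-r[:,2]; k=np.where(s>s.max()/2)[0][-1]; e.append(295+k+(s[k]-s.max()/2)/(s[k]-s[k+1]))
    print(m.sum(),uu[m].mean().round(2),np.mean(e).round(2),pts(I,[[np.mean(e),216]],66).round(1))
"
```

```text
t 19.75 p [554.1 -79.3 176.6] jaw -2.187 tilt [-0.006 -0.   ] j [-0.34  0.6   1.7  -0.    0.85  1.85] F [-0.3  0.7  1.8] M [0.12 0.28 0.27] op 0.321
205 303.24 311.47 [[ 630.  -102.6   66. ]]
205 304.08 312.43 [[ 632.2 -102.8   66. ]]
204 307.57 316.0 [[ 640.5 -103.4   66. ]]
203 307.57 315.98 [[ 640.5 -103.4   66. ]]
```

View pics/side7.png

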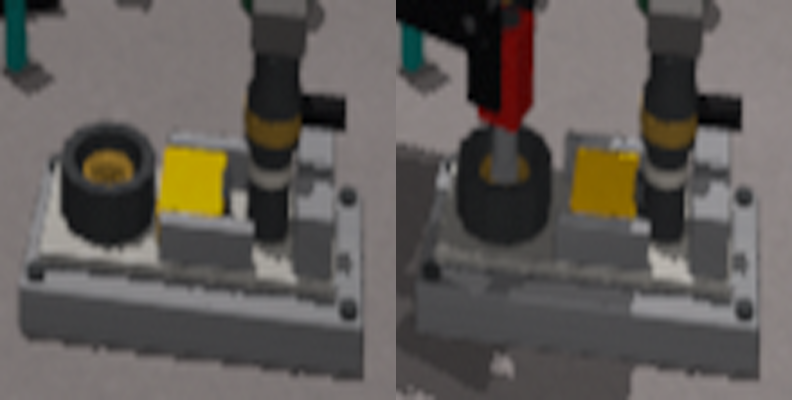

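The torque rose from 0.1 to 0.5 N m. The jaw edge has not moved since jaw angle -2.03 and has travelled about 10.8 mm, so the screw is at its stop. I relax the twist within the play, then release.

```bash
python3 -m jog '[[0,0,0,0,0,0.05,0],[0,0,0,0,0,0,0]]'>/dev/null; python3 st.py; python3 -m jog '[[0,0,0,0,0,0,0.35],[0,0,0,0,0,0,0.4],[0,0,0,0,0,0,0.5],[0,0,0,0,0,0,0.65],[0,0,0,0,0,0,0.65],[0,0,0,0,0,0,0.65]]'; python3 st.py;  python3 -c "
from h import *
im=get_image('side')
save(cv2.resize(im['pixels'][140:260,220:380],None,fx=5,fy=5,interpolation=cv2.INTER_CUBIC),'side8.png')"
```

```text
t 20.05 p [554.1 -79.6 176.6] jaw -2.137 tilt [-0.006 -0.   ] j [-0.34  0.6   1.7  -0.    0.85  1.8 ] F [0.1 0.8 2.1] M [0.13 0.35 0.01] op 0.321
time_s: 20.8
position: [554.7, -80.0, 176.3]
tool_rot: [3.014, -0.879, -0.007]
ft_force: [-0.2, -0.8, -0.7]
opening: 0.636
t 20.8 p [554.7 -80.  176.3] jaw -2.138 tilt [-0.005 -0.001] j [-0.34  0.6   1.69 -0.    0.85  1.8 ] F [-0.2 -0.8 -0.7] M [ 0.02  0.22 -0.  ] op 0.636
```

View pics/side8.png

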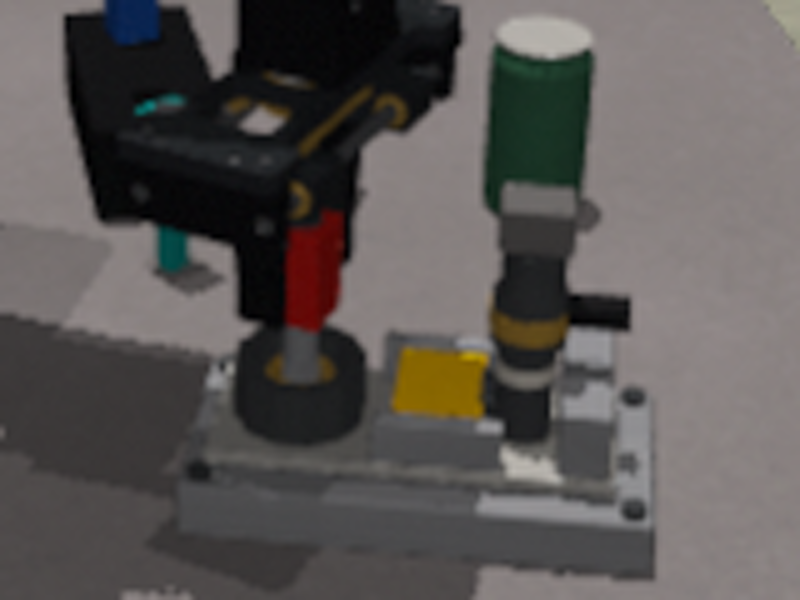

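The key stands upright in the boss at (305,350), released. I open wider and go straight up.

```bash
python3 -m jog '[[0,0,0,0,0,0,0.9],[0,0,0,0,0,0,0.9],[0,0,0,0,0,0,0.9],[0,0,0.01,0,0,0,0.9],[0,0,0.02,0,0,0,0.9],[0,0,0.03,0,0,0,0.9],[0,0,0.03,0,0,0,0.9],[0,0,0.03,0,0,0,0.9],[0,0,0.03,0,0,0,0.9],[0,0,0,0,0,0,0.9]]'; python3 st.py
python3 -m jog '[[-0.03,0.05,0.02,0,0,0,0.9],[-0.03,0.05,0.02,0,0,0,0.9],[-0.03,0.05,0.02,0,0,0,0.9],[-0.03,0.05,0,0,0,0,0.9],[0,0.05,0,0,0,0,0.9],[0,0.05,0,0,0,0,0.9],[0,0,0,0,0,0,0.9],[0,0,0,0,0,0,0.9]]'; python3 -c "
from h import *
a=get_image('side');b=get_image('top'); np.save('side9.npy',a,allow_pickle=True)
f=lambda p,x,y:cv2.resize(p[y:y+120,x:x+100],None,fx=4,fy=4,interpolation=cv2.INTER_CUBIC)
save(np.hstack([f(a['pixels'],255,145),f(b['pixels'],250,130)]),'end.png')
C=cloud(a);h=cv2.cvtColor(a['pixels'],cv2.COLOR_RGB2HSV);vv,uu=np.mgrid[0:420,0:560]
m=((h[...,0]<8)|(h[...,0]>172))&(h[...,1]>150)&(uu>262)&(uu<300)&(vv>150)&(vv<215)&(a['range_z']>0)
P=C[m];print('red z',np.percentile(P[:,2],[1,99]),np.median(P,0))
for v in range(150,215,4):
    k=m[v]
    if k.any(): print(v,uu[v][k][[0,-1]],C[v][k].mean(0).round(1))
save(a['pixels'],'side9.png');save(b['pixels'],'top9.png')
"
```

```text
time_s: 22.1
position: [554.1, -79.8, 334.8]
tool_rot: [3.014, -0.879, -0.002]
ft_force: [-0.6, -0.2, -0.6]
opening: 0.899
t 22.1 p [554.1 -79.8 334.8] jaw -2.138 tilt [-0.002 -0.002] j [-0.34  0.39  1.55 -0.    1.2   1.8 ] F [-0.6 -0.2 -0.6] M [-0.02  0.2   0.02] op 0.899
time_s: 23.1
position: [425.5, 226.6, 389.8]
tool_rot: [3.01, -0.882, -0.017]
ft_force: [0.6, -0.3, -0.6]
opening: 0.901
red z [ 96.41293572 144.67706033] [556.28433977 -93.19593269 124.631353  ]
182 [276 285] [566.5 -10.7 107.7]
186 [273 287] [556.9 -89.9 142. ]
190 [273 287] [556.7 -93.3 133.6]
194 [273 287] [556.8 -93.2 123.1]
198 [273 287] [556.5 -92.4 112. ]
202 [273 285] [554.6 -94.4 102.7]
```

View pics/end.png

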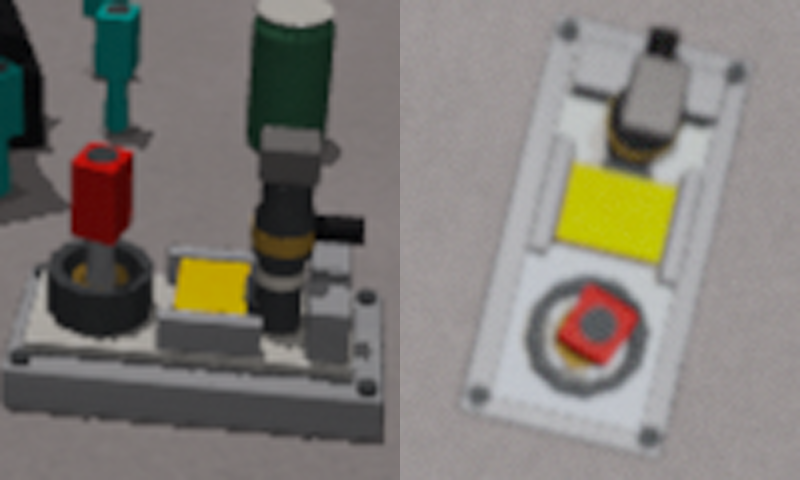

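View pics/side9.png

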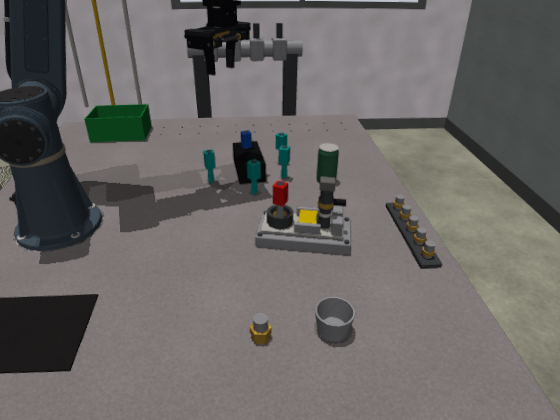

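The key stands fully seated: handle from z 96 to 145 (94 to 144 expected), and the other objects look unmoved. One last check of the jaw travel before handing in.

```bash
python3 -c "
from h import *
a=np.load('top0.npy',allow_pickle=True).item(); b=get_image('top')
vv,uu=np.mgrid[0:420,0:560]
for I in (a,b):
    h=cv2.cvtColor(I['pixels'],cv2.COLOR_RGB2HSV)
    m=(h[...,0]>24)&(h[...,0]<34)&(h[...,1]>200)&(uu>280)&(uu<325)&(vv>165)&(vv<202)
    c=np.array([[uu[m].mean(),vv[m].mean()]]);p=pts(I,c,66);print(m.sum(),c,p)
    if I is a:p0=p
print(np.linalg.norm(p-p0)); print(np.abs(a['pixels'][:,400:].astype(int)-b['pixels'][:,400:]).mean())
"; python3 st.py
```

```text
462 [[302.37878788 188.0021645 ]] [[608.50033922 -93.28130093  66.        ]]
455 [[303.5956044  183.07692308]] [[618.6118418  -95.56435763  66.        ]]
10.366042268366682
6.776944444444444
t 23.25 p [426.1 225.8 390.3] jaw -2.143 tilt [-0.011 -0.001] j [0.25 0.22 1.64 0.   1.29 2.4 ] F [ 0.7 -0.1 -0.2] M [-0.    0.14  0.02] op 0.899
```

```bash
python3 -c "
from bench import hand_in; print(hand_in())"
```

```text
the job is handed in; nothing more can be done
None
```

The job is handed in. The red key stands seated in the screw, and the yellow jaw looks tight against the injector. `hand_in()` gave no verdict.

**What I did:** I took the red key from the block and felt it into the lead-in at under about 10 N. I turned it lightly until it dropped into the hex. I then turned the screw about 3.8 rad clockwise in one grip, including the play in the socket, so no regrip was needed. I stopped when the torque rose from about 0.1 to 0.5 N m, eased off the twist, let go and backed away. The robot's clock read about 23 s, against the 72 s limit.

**Last checks:**
- **Key:** the handle spans z 96–145 mm, against 94–144 mm expected when fully seated. It stands nearly upright.
- **Jaw:** it did not move any further over the last turn, while the torque was rising.
- **Other objects:** the blue key, coupling, cup and can look unmoved in the side picture. I did not measure their positions.

**Where the checks disagreed:**
- **Jaw travel:** I measured 10.8 mm in the side view and 10.4 mm in the top view. By the top view alone the screw turned about 3.39 rad from a start between 0 and 0.4, so that figure on its own does not prove 3.45 rad. The torque rise is what says the screw is at its stop.
- **Cameras:** the two differed by about 4 mm in y, which I settled by touch.

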